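Set the bench magnifier level over the petri dish

ROBOT

A 6-joint arm with a two-finger parallel gripper is mounted at the origin on a cart in front of the work surface, level with it; the furniture and walls round the work are solid. World frame = base frame: x ahead of the robot, y to its left, z up, the work surface at z = 0. Lengths are in mm, angles in rad, forces in N, time in s.
With the tool pointing down it reaches from about 350 to 775 mm from the base axis. Payload 7.3 kg.
Tool frame: the origin (TCP) lies midway between the tips of the shut fingers; the grasp point (between the pads) lies 19 mm behind it (grasp_offset is the z of the grasp point in the tool frame, in mm); z points along the fingers, y is the direction in which the jaws open and shut (so a half turn about z gives the same grasp; the last joint's range is limited). The gripper opens to 92 mm and grips with 3 to 60 N. Pads are 19 mm wide; open, the fingers measure 130 mm over their backs; the gripper's body (75 mm by 190 mm) begins 47 mm behind the grasp point.
Start: joints at [1.018, 0.342, 1.524, -0, 1.275, -0.146], TCP at [207.716, 482.181, 226.741] pointing down, gripper open.
Joint ranges: [-2.53, 2.53], [-0.77, 2.02], [0.04, 2.7], [-1, 4.14], [0.28, 2.66], [-3.11, 3.11]. Speed limits (rad/s): [2.57, 2.57, 3.14, 3.14, 3.14, 3.14].

INTERFACE

Orientations are given as [roll, pitch, yaw] about the fixed x, y, z axes, in that order (R = Rz(yaw) Ry(pitch) Rx(roll)).
In Python, from plant import get_obs, capture, camera_model, close_job, boxes_of, regions_of, place_of, grasp_offset gives the robot as it stands. The module is installed in compiled form; this text tells all that it offers.
- The arm moves only by the tool send_rows, never from a script. Its argument "targets" is a list that holds one entry, the list of rows, each a list of 7 numbers: the turn, a rotation vector about the tool's x, y, z in degrees, then the shift along the tool's x, y, z in mm, then the closure, from -1 (fully open) to 1 (shut). A call has 1 to 5 rows; each row is the pose to reach, as a shift and turn from the pose commanded when the call began, along the tool's axes at that moment; what a row does not reach only later rows make up. A row lasts 1/12 s, in which the tool goes at most 41.7 mm and 7.16 degrees, less where a joint would pass 70% of its speed; a pose out of reach is approached as far as the arm can. A call with a gripper value outside its range is refused whole. The fingers move at their own pace and stop on an object; the grip force is fixed at half the most. Time passes only in rows, so rows that repeat a pose let the fingers close. It gives the time, the measured TCP pose, the force and the opening at its end, in the units of the state.
- get_obs(): the state, without advancing time (a new reading comes with each control period).
- capture(name): name is "scene" or "top"; returns the picture (384x512x3 uint8, red, green, blue); there is no depth.
- camera_model(name): a dict with "K" (3x3 intrinsics, pixels), "world_to_cam" (4x4, takes a point from world to camera coordinates). Camera axes: x right, y up, looking along -z (the intrinsics and any distortion apply to the point x, -y, -z); pixel columns grow to the right and rows downward; lengths in mm; the calibration is good to about 2 mm. A picture is of the moment at which its call begins. camera_model takes no time and is no camera call.
- close_job(): hands the job in, once; it reports no verdict.
Trained networks look in the newest picture that a camera, given by its name, has taken for a name from the list of things; names that differ only in an ending like _2 or _b are one class to them, and where a whole thing is asked for, a point or a joint stands for the part that bears it (a point fixed in the world has none). Each returns a list of dicts, best first, with "conf" (0 to 1); they miss things now and then, are a little off and sometimes report something else, mostly with a low value. They report only what shows in the picture. A call takes as long as a camera call. They do not tell look-alikes from the thing itself.
- boxes_of(label, camera): "location" ([row, column] in pixels, amid what is visible of it).
- regions_of(label, camera): "region" (384x512 bool, what is visible of it) and "location" ([row, column] in pixels, amid what is visible of it).
- place_of(label, camera): "location" ([row, column] in pixels: a listed point, or the origin of a listed thing).
The state is a dict: "time": time; "joint_positions": joint angles; "dq": joint speeds; "tau": joint torques, N m; "tool_pos": TCP position; "tcp_rot": TCP orientation; "contact_force": force on the tool from outside, world axes, zero at the start; "moment": the same for the moment, N m; "grip_width": finger opening in mm.
Only numpy, scipy, OpenCV 4.12 (cv2) and the standard library are available. Lean on these libraries where they do the work, as an engineer would, in place of code of your own. Each camera call takes 0.05 s, during which the arm holds its last target.

TASK

Set up the bench magnifier for inspecting the petri dish that lies in front of its foot (not the dishes stacked at the far right): swing its arm round until the lens is centred over the dish, and tilt the lens down until it is level. Leave the dish where it lies and let go of the magnifier.

Things in the scene. Friction and masses are not known exactly. Their poses are not given: they have to be found in the camera images.
- magnifier_stand: Bench magnifier, fixed: round grey foot 110 mm across with a thin post. Origin on the worktop under the post, z up; the post is the swivel axis. A white arm 14 mm wide, 12 mm high, its middle at height 150 mm, turns on it. 70 mm from the post's axis a round upright grip peg, 14 mm thick, rises 42 mm above the arm to height 198 mm: pinch or push it to swing the arm.
- swing_arm (a joint): Swivel of the arm about the post, rad: 0 = arm along the stand's own -x axis (roughly towards the robot), positive = anticlockwise from above. Range -1.4 to 2.0; starts parked on the robot's right at 1.3 to 1.75. Stiff (0.12 N m), stays where left. The arm ends in a fork with a level cross pin, the lens's tilt hinge, 125 mm from the post's axis at height 150 mm.
- lens_centre (a point): Centre of the clear lens, in a grey ring 92 mm across, 10 mm thick; 50 mm from the tilt pin, so 175 mm from the post's axis when level. z = lens normal (up when level), -x outward to the tab: a flat tongue on the ring's outer edge, 20 mm wide, 6 mm thick, 93 to 119 mm from the pin, in the lens plane. Press it down or pinch its sides. Post, peg, lens and tab are in line seen from above.
- lens_tilt (a joint): Tilt of the lens about the pin at the arm's end, rad: 0 = level, positive = outer edge with the tab raised (starts at 0.45 to 0.8), negative = tab below level; range -0.6 to 0.95, no stop at level. Stiff hinge, 0.18 N m (2 to 4 N at the tab): it stays where it is left.
- petri_dish: Round flat petri dish with lid, beige inside, 68 mm across, 15 mm high, loose on the worktop about 175 mm from the post's axis. Origin at the centre of its underside. A timer and a roll of tape lie beside it on the same circle; the order of the three varies. (Two more dishes, stacked at the far right of the worktop, are out of its reach.)
Mind the look-alikes: they are no part of the job. What is shaped like the petri_dish but yellow is not meant.

How it is judged:
By the outcome, as a careful person would: the job done as asked, in the order asked, and still so for the second after the job is handed in, with the robot touching nothing.
It also fails if it takes over 45 s, if anything falls off the work surface, if the arm or the gripper's body presses on something with over 40 N, if the wrist force passes 120 N, or if a joint passes its speed limit or range.

## Working session

There is one attempt and no reset: what is moved stays moved. The work goes in short steps, Python scripts to look and compute and a tool call to move; the robot and the scene stay as the last step left them, time stands still between calls to the robot, and variables do not carry over. Pictures are saved under pics/ and viewed, and the job is handed in when it is done.

Besides the shell and the picture viewer there is one more tool, called after "Request:" as name(argument=value, ...) on one line, values as JSON. send_rows: Moves the arm, as the interface text tells. Its arguments: {"type":"object","properties":{"targets":{"type":"array","items":{"type":"array","items":{"type":"array","items":{"type":"number"}}}}},"required":["targets"]}

```bash
mkdir -p pics; python3 - <<'E'
from plant import *
import cv2
for n in("scene","top"):
    im=capture(n); cv2.imwrite(f"pics/{n}0.png",im[:,:,::-1])
    m=camera_model(n); print(n,m)
    for l in("petri_dish","lens_centre","magnifier_stand"):
        print(l,[(r["conf"],r["location"]) for r in place_of(l,n)])
print(get_obs(),grasp_offset)
E
```

```text
scene {'K': array([[443.10191357,   0.        , 250.47397738],
       [  0.        , 443.10191357, 188.2260703 ],
       [  0.        ,   0.        ,   1.        ]]), 'world_to_cam': array([[ 6.39434474e-01, -7.68805433e-01,  7.85876808e-03,
        -3.17510296e+02],
       [ 3.82741939e-01,  3.27167625e-01,  8.63984927e-01,
        -3.23691141e+02],
       [-6.66807440e-01, -5.49453867e-01,  5.03456340e-01,
        -5.25888370e+02],
       [ 0.00000000e+00,  0.00000000e+00,  0.00000000e+00,
         1.00000000e+00]])}
petri_dish [(0.93, [291.7, 196.8]), (0.92, [248.0, 154.8]), (0.66, [246.6, 223.7])]
lens_centre [(0.57, [176.2, 356.6])]
magnifier_stand [(0.59, [213.1, 284.5])]
top {'K': array([[384.93175199,   0.        , 257.10025775],
       [  0.        , 384.93175199, 192.75411159],
       [  0.        ,   0.        ,   1.        ]]), 'world_to_cam': array([[ 1.00202485e-01, -9.94966894e-01,  5.84777907e-04,
        -1.02788031e+01],
       [ 9.69726812e-01,  9.77920818e-02,  2.23755715e-01,
        -5.58341053e+02],
       [-2.22686715e-01, -2.18538039e-02,  9.74645083e-01,
   
[... 240 characters left out ...]
_stand [(0.86, [157.9, 266.0])]
{'time': 0.4, 'joint_positions': array([ 1.01802145e+00,  3.42115710e-01,  1.52420026e+00, -1.06906508e-05,
        1.27542018e+00, -1.46013892e-01]), 'dq': array([-0.00223192, -0.0006528 , -0.00159568,  0.00034426,  0.00029635,
        0.00128746]), 'tau': array([-3.80124247e-04, -4.30714345e+01, -2.44193923e+01,  7.17319502e-02,
        5.00352262e-02, -5.45835155e-05]), 'tool_pos': array([207.68029081, 482.13878592, 226.64535677]), 'tcp_rot': array([-3.14144920e+00, -1.07596223e-05,  2.73483478e+00]), 'contact_force': array([ 0.92276216, -0.59727914,  0.32097453]), 'moment': array([0.0071334 , 0.00857786, 0.00332295]), 'grip_width': 91.80024878467988} -18.8
```

View pics/scene0.png

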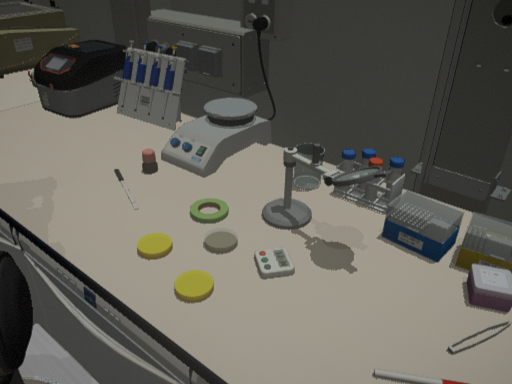

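View pics/top0.png

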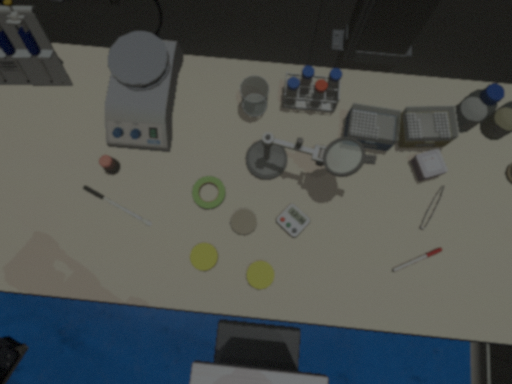

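Candidates for the dish:
- beige disc at top (col 243, row 222) / scene (221, 240)
- yellow disc at top (204, 256) / scene (155, 245)
- yellow disc at top (260, 275) / scene (194, 286)
- green tape at top (208, 192), white timer at top (293, 221)

The beige disc fits the description. I'll check it in a crop and measure.

```bash
cat > h.py <<'E'
from plant import *
import cv2, numpy as np
from scipy.optimize import least_squares
M={n:camera_model(n) for n in("scene","top")}
def proj(n,p):
    m=M[n];c=m["world_to_cam"]@np.r_[p,1];c=c[:3]*[1,-1,-1];q=m["K"]@c;return q[:2]/q[2]
def atz(n,rc,z):
    m=M[n];d=np.linalg.inv(m["K"])@[rc[1],rc[0],1];d=d*[1,-1,-1]
    R=m["world_to_cam"][:3,:3];t=m["world_to_cam"][:3,3];o=-R.T@t;v=R.T@d;return o+v*(z-o[2])/v[2]
E
python3 - <<'E'
from h import *
for n in M:
    im=capture(n)
    for l in("petri_dish","magnifier_stand","lens_centre","swing_arm"):
        for r in place_of(l,n) if l!="swing_arm" else []:
            z=170 if l=="lens_centre" else 0
            print(n,l,r["conf"],r["location"],atz(n,r["location"],z).round(1))
    for r in regions_of("petri_dish",n):
        print(n,"reg",r["conf"],r["location"],r["region"].sum(),atz(n,r["location"],13).round(1), im[r["region"]].mean(0))
    for l in("lens_centre","magnifier_stand"):
      for r in regions_of(l,n):
        ys,xs=np.nonzero(r["region"]);print(l,r["conf"],r["location"],ys.min(),ys.max(),xs.min(),xs.max())
im=cv2.imread("pics/top0.png")[120:300,190:390]; a=cv2.resize(im,None,fx=3,fy=3,interpolation=3); cv2.imwrite("pics/c1.png",np.clip(a*1.8,0,255).astype('uint8'))
im=cv2.imread("pics/scene0.png")[130:310,190:410]; a=cv2.resize(im,None,fx=3,fy=3,interpolation=3); cv2.imwrite("pics/c2.png",np.clip(a*1.5,0,255).astype('uint8'))
E
```

```text
scene petri_dish 0.91 [293.2, 193.6] [357.3  12.9   0. ]
scene petri_dish 0.87 [248.1, 155.1] [396.1 162.7   0. ]
scene petri_dish 0.76 [244.4, 222.2] [491.1  69.4   0. ]
scene magnifier_stand 0.65 [214.6, 287.5] [664.5  32.4   0. ]
scene magnifier_stand 0.58 [174.6, 356.2] [933.2   5.9   0. ]
scene lens_centre 0.88 [176.5, 356.7] [ 630.  -132.8  170. ]
scene reg 0.76 [245.7, 155.6] 758 [391.7 153.8  13. ] [143.51978892 137.35620053  55.64511873]
scene reg 0.75 [242.7, 221.6] 749 [482.1  62.3  13. ] [115.72496662 112.92923899  98.13351135]
scene reg 0.68 [286.0, 192.9] 969 [359.7  16.2  13. ] [145.05572755 139.19091847  54.42311662]
lens_centre 0.87 [176.6, 361.1] 166 185 332 390
magnifier_stand 0.92 [182.6, 290.4] 145 229 262 391
top petri_dish 0.8 [257.0, 203.6] [395.1 162.8   0. ]
top petri_dish 0.65 [275.8, 259.3] [363.6  20.9   0. ]
top petri_dish 0.6 [224.1, 243.1] [486.6  74.2   0. ]
top magnifier_stand 0.84 [158.0, 266.4] [666.7  32.2   0. ]
top lens_centre 0.65 [156.1, 341.4] [ 631.7 -130.4  170. ]
top lens_centre 0.64 [223.3, 242.4] [464.1  67.3 170. ]
top reg 0.95 [275.1, 260.2] 604 [365.3  18.9  13. ] [109.89900662 110.99006623  58.62748344]
top reg 0.78 [256.2, 201.7] 592 [396.  165.8  13. ] [109.6875     110.67398649  57.06081081]
top reg 0.74 [224.2, 242.5] 593 [484.4  75.   13. ] [93.96795953 91.20910624 79.74873524]
lens_centre 0.89 [156.2, 344.7] 136 176 319 376
magnifier_stand 0.81 [155.7, 311.6] 133 180 247 376
magnifier_stand 0.37 [223.2, 245.7] 207 234 231 257
```

View pics/c1.png

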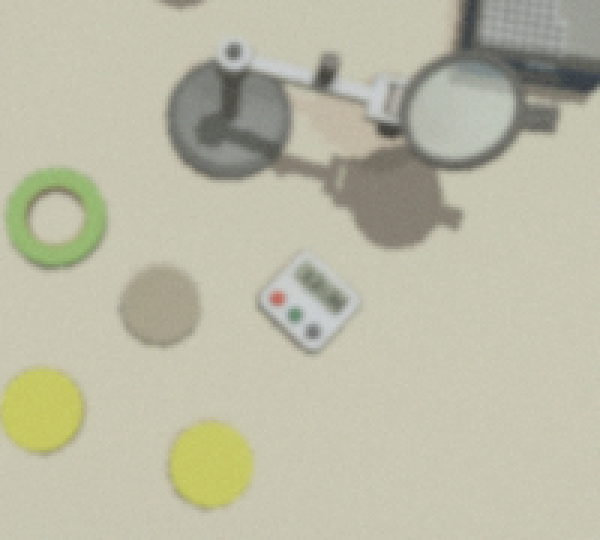

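View pics/c2.png

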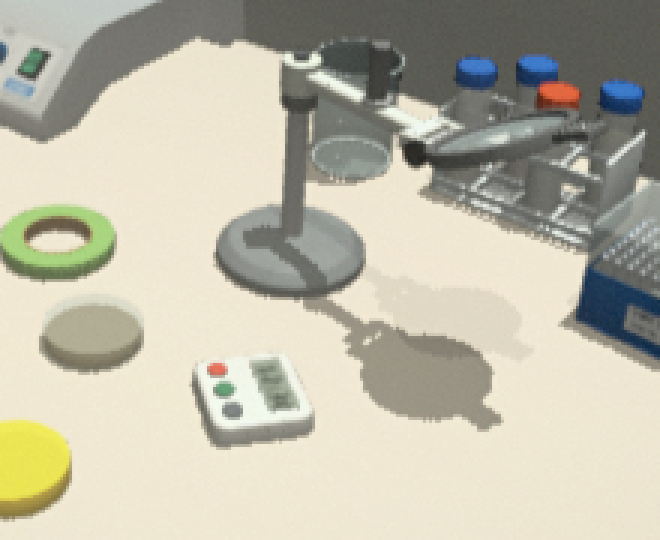

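The crop confirms the beige clear-lidded dish at top (243, 222), with the tape and timer to either side of it. Next I'll get finer positions.

```bash
python3 - <<'E'
from h import *
def tri(a,b):
    f=lambda p:np.r_[proj("top",p)-a,proj("scene",p)-b]
    r=least_squares(f,[600,0,100]);return r.x.round(1),r.fun.round(1)
print("cap",tri((267.7,137.3),(290.7,150.7)))
print("pegtop",atz("top",(139,300.5),198).round(1),atz("scene",(145.3,317),198).round(1),tri((300.5,139),(317,145.3)))
# ellipse fits
for n,(y0,y1,x0,x1) in dict(top=(200,245,222,266),scene=(222,258,198,244)).items():
    im=cv2.imread(f"pics/{n}0.png")
    import sys
for n in M:
    for r in regions_of("petri_dish",n):
        c=cv2.findContours(r["region"].astype('uint8'),0,1)[0];c=max(c,key=len)
        e=cv2.fitEllipse(c);print(n,np.round(e[0],1),np.round(e[1],1),[atz(n,e[0][::-1],z).round(1)[:2] for z in(0,7,15)])
a=cv2.imread("pics/scene0.png")[195:235,250:325];cv2.imwrite("pics/f1.png",cv2.resize(np.clip(a*1.6,0,255).astype('uint8'),None,fx=8,fy=8,interpolation=2))
a=cv2.imread("pics/top0.png")[125:190,240:320];cv2.imwrite("pics/f2.png",cv2.resize(np.clip(a*1.8,0,255).astype('uint8'),None,fx=8,fy=8,interpolation=2))
E
```

```text
cap (array([663.5,  33. , 157.2]), array([-0.1,  0.1,  0.1, -0. ]))
pegtop [651.  -36.9 198. ] [643.  -38.9 198. ] (array([651.1, -35.8, 194.6]), array([-0.7,  0.5,  0.7, -0.2]))
scene [154. 246.] [25.9 35.2] [array([399.2, 169.7]), array([393.8, 162. ]), array([387.6, 153.3])]
scene [220.6 240.6] [26.  34.5] [array([498.3,  80.6]), array([491.6,  74.1]), array([484. ,  66.7])]
scene [194.  286.6] [31.  37.8] [array([369.2,  24.3]), array([364.1,  18.5]), array([358.4,  11.9])]
top [260.4 274.3] [26.7 27.1] [array([367.4,  18.6]), array([367.3,  18.6]), array([367.2,  18.7])]
top [203.8 256. ] [25.8 27.4] [array([397.6, 162.5]), array([397.3, 161.5]), array([396.9, 160.4])]
top [243.8 220.6] [25.8 27.4] [array([495.7,  73.5]), array([494.7,  73.2]), array([493.5,  72.8])]
```

View pics/f2.png

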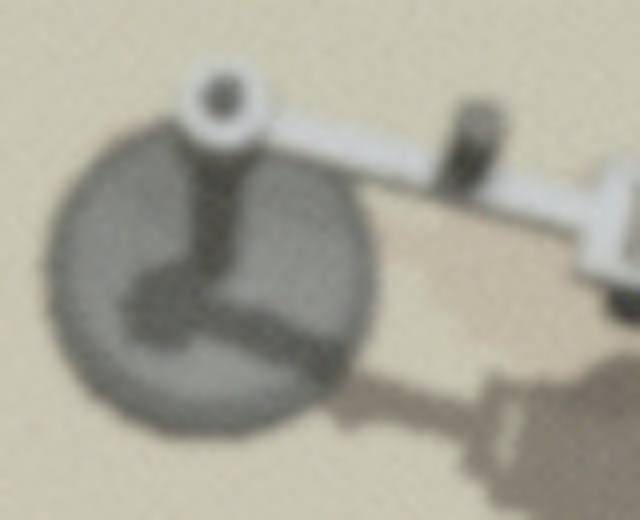

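View pics/f1.png

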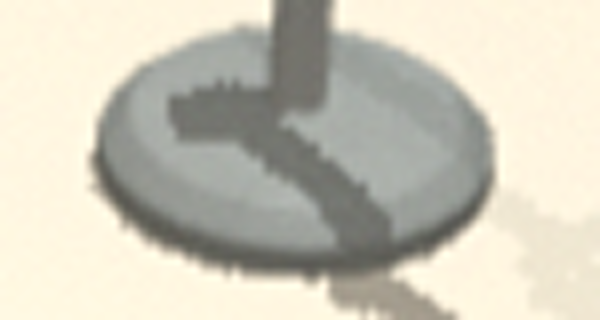

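```bash
cat >> h.py <<'E'
def plan(gx,gy,gz,gyaw,step=38,tstep=6.5):
    o=get_obs();p=o["tool_pos"];y=o["tcp_rot"][2]
    d=np.array([gx,gy,gz])-p
    dy=(gyaw-np.degrees(y)+180)%360-180
    X=np.array([np.cos(y),np.sin(y)]);Y=np.array([np.sin(y),-np.cos(y)])
    s=np.array([d[:2]@X,d[:2]@Y,-d[2]])
    n=max(np.linalg.norm(d)/step,abs(dy)/tstep)
    print("pos",p.round(1),"rpy",np.degrees(o["tcp_rot"]).round(2),"total shift",s.round(1),"turn z",round(-dy,1),"rows",round(n,2),"per row",(s/n).round(1),round(-dy/n,2))
E
python3 -c "
from h import *
plan(651,-36,265,79.7)"
```

```text
pos [207.7 482.2 226.7] rpy [179.99   0.   156.69] total shift [-612.1 -300.5  -38.3] turn z 77.0 rows 17.97 per row [-34.1 -16.7  -2.1] 4.28
```

Request:
send_rows(targets=[[[0,0,4,-25,-12,-15,-1],[0,0,8,-59,-29,-30,-1],[0,0,12,-93,-46,-38,-1],[0,0,16,-127,-62,-38,-1],[0,0,20,-161,-79,-38,-1]]])

```text
time: 1.62
tool_pos: [325.3, 344.8, 265.5]
tcp_rot: [3.14, 0.0, 2.383]
contact_force: [0.8, 0.3, -0.3]
grip_width: 91.7
```

```bash
python3 -c "
from h import *
plan(651,-36,265,79.7)"
```

```text
pos [325.3 344.8 265.5] rpy [1.7989e+02 2.0000e-02 1.3654e+02] total shift [-498.4  -52.4    0.5] turn z 56.8 rows 13.19 per row [-37.8  -4.    0. ] 4.31
```

Request:
send_rows(targets=[[[0,0,4.3,-38,-4,0,-1],[0,0,8.6,-76,-8,0,-1],[0,0,13,-114,-12,0,-1],[0,0,17.3,-152,-16,0,-1],[0,0,21.6,-190,-20,0,-1]]])

```text
time: 2.03
tool_pos: [449.8, 199.4, 264.9]
tcp_rot: [3.141, -0.0, 2.005]
contact_force: [0.6, 1.0, 0.3]
grip_width: 92.2
```

```bash
python3 -c "
from h import *
plan(651,-36,265,79.7)"
```

```text
pos [449.8 199.4 264.9] rpy [179.97  -0.   114.87] total shift [-2.982e+02  8.350e+01 -1.000e-01] turn z 35.2 rows 8.15 per row [-36.6  10.2  -0. ] 4.32
```

Request:
send_rows(targets=[[[0,0,4.4,-37,10,0,-1],[0,0,8.8,-73,20,0,-1],[0,0,13,-110,31,0,-1],[0,0,17.5,-147,41,0,-1],[0,0,22,-183,51,0,-1]]])

```text
time: 2.45
tool_pos: [573.7, 55.1, 264.7]
tcp_rot: [3.141, -0.0, 1.621]
contact_force: [0.3, 1.5, 0.0]
grip_width: 92.0
```

```bash
python3 -c "
from h import *
plan(651,-36,265,79.7)"
```

```text
pos [573.7  55.1 264.7] rpy [ 1.7999e+02 -1.0000e-02  9.2850e+01] total shift [-94.8  72.7  -0.3] turn z 13.1 rows 3.14 per row [-30.2  23.1  -0.1] 4.18
```

Request:
send_rows(targets=[[[0,0,4,-30,23,0,-1],[0,0,8,-60,46,0,-1],[0,0,13,-90,69,0,-1],[0,0,13,-95,73,0,-1],[0,0,13,-95,73,0,-1]]])

```text
time: 2.87
tool_pos: [651.5, -36.4, 263.2]
tcp_rot: [-3.14, 0.0, 1.395]
contact_force: [0.1, -0.1, -0.6]
grip_width: 91.5
```

```bash
python3 -c "
from h import *
plan(651,-36,176,79.7)
for n in M:
    im=capture(n);cv2.imwrite(f'pics/{n}1.png',np.clip(im[:,:,::-1]*1.5,0,255).astype('uint8'))
a=cv2.imread('pics/scene1.png')[80:240,230:420];cv2.imwrite('pics/s1c.png',cv2.resize(a,None,fx=4,fy=3.7))
"
```

```text
pos [651.5 -36.4 263.2] rpy [-1.7992e+02  1.0000e-02  7.9930e+01] total shift [ 0.3 -0.6 87.2] turn z 0.2 rows 2.3 per row [ 0.1 -0.2 38. ] 0.1
```

View pics/s1c.png

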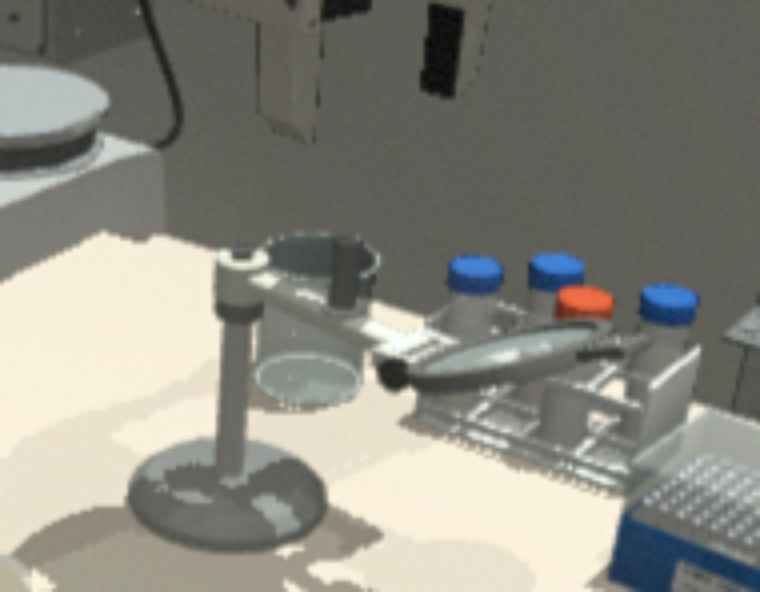

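View pics/top1.png

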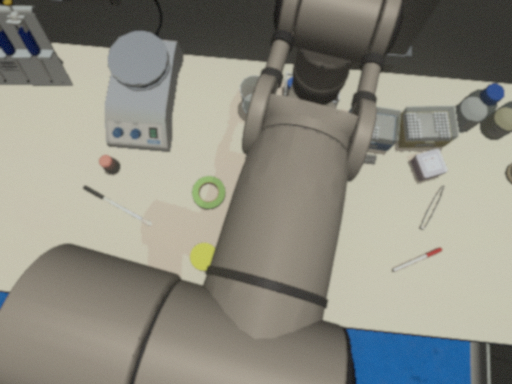

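The scene view shows the fingers straddling the peg (crop 345, 270) from above, with nothing in the way below. I'm descending and then caging the peg.

Request:
send_rows(targets=[[[0,0,0,0,0,25,-1],[0,0,0,0,0,55,-1],[0,0,0,0,0,80,-1],[0,0,0,0,0,92,-1],[0,0,0,0,0,92,0]]])

```text
time: 3.38
tool_pos: [648.1, -31.8, 169.8]
tcp_rot: [-3.135, -0.0, 1.401]
contact_force: [0.8, 0.6, 0.1]
grip_width: 88.5
```

Request:
send_rows(targets=[[[0,0,0,0,0,0,0.48],[0,0,0,0,0,0,0.48],[0,0,0,0,0,0,0.48],[0,0,0,0,0,0,0.48],[0,0,0,0,0,0,0.48]]])

```text
time: 3.8
tool_pos: [651.0, -33.9, 173.8]
tcp_rot: [3.14, -0.0, 1.398]
contact_force: [0.1, -0.4, 0.2]
grip_width: 56.2
```

```bash
python3 -c "
from h import *
plan(651,-36,171,79.7)
for n in M:
    im=capture(n);cv2.imwrite(f'pics/{n}2.png',np.clip(im[:,:,::-1]*1.5,0,255).astype('uint8'))
a=cv2.imread('pics/scene2.png')[80:240,230:420];cv2.imwrite('pics/s2c.png',cv2.resize(a,None,fx=4,fy=3.7))
"
```

```text
pos [651.  -33.9 173.8] rpy [ 1.799e+02 -1.000e-02  8.010e+01] total shift [-2.   0.3  2.8] turn z 0.4 rows 0.09 per row [-22.2   3.7  30.6] 4.35
```

View pics/s2c.png

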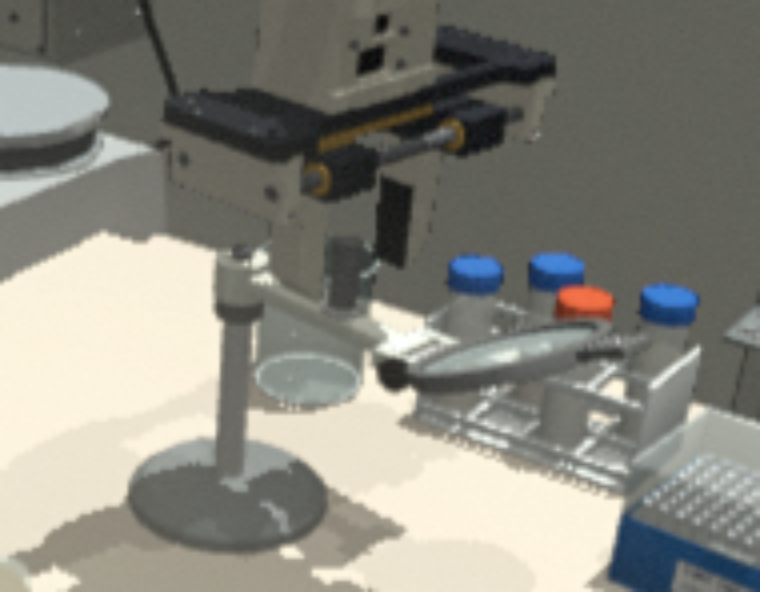

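The fingers straddle the peg and are still closing.

Request:
send_rows(targets=[[[0,0,0,0,0,0,0.55],[0,0,0,0,0,0,0.55],[0,0,0,0,0,0,0.55],[0,0,0,0,0,0,0.55],[0,0,0,0,0,0,0.55]]])

```text
time: 4.32
tool_pos: [650.7, -34.0, 172.7]
tcp_rot: [-3.141, -0.0, 1.398]
contact_force: [0.4, 0.3, -0.4]
grip_width: 21.4
```

```bash
cat > sw.py <<'E'
from h import *
# from current pose, rows along arc of radius 70 about post by steps of deg
import sys
P=np.array([663.5,32.5]);step=float(sys.argv[1])
o=get_obs();p=o["tool_pos"];y=o["tcp_rot"][2]
a0=np.degrees(np.arctan2(*(p[:2]-P)[::-1]))
print(p.round(1),np.degrees(o["tcp_rot"]).round(1),"ang",round(a0,1),"r",np.linalg.norm(p[:2]-P).round(1),o["grip_width"],o["contact_force"].round(1))
X=np.array([np.cos(y),np.sin(y)]);Y=np.array([np.sin(y),-np.cos(y)])
for k in range(1,6):
    a=a0-step*k
    if a0>0: a=max(a,float(sys.argv[2]))
    t=P+70*np.array([np.cos(np.radians(a)),np.sin(np.radians(a))])
    d=t-p[:2]; wy=a+180  # yaw = arm angle +180
    dy=(wy-np.degrees(y)+180)%360-180
    print(round(a,1),t.round(1),"row",(d@X).round(1),(d@Y).round(1),(p[2]-172).round(1),"turn",round(-dy,1))
E
python3 sw.py 6.5
```

```text
[650.7 -34.  172.7] [-180.    -0.    80.1] ang -100.9 r 67.7 21.446383011421837 [ 0.4  0.3 -0.4]
-107.4 [642.5 -34.3] row -1.7 -8.0 0.7 turn 7.5
-113.9 [635.1 -31.5] row -0.2 -15.8 0.7 turn 14.0
-120.4 [628.  -27.9] row 2.2 -23.3 0.7 turn 20.5
-126.9 [621.4 -23.5] row 5.4 -30.6 0.7 turn 27.0
-133.4 [615.4 -18.3] row 9.4 -37.4 0.7 turn 33.5
```

Request:
send_rows(targets=[[[0,0,6.5,-1,-8,0,0.55],[0,0,13,0.5,-16,0,0.55],[0,0,19.5,3,-23,0,0.55],[0,0,26,6,-30.5,0,0.55],[0,0,32.5,10,-37,0,0.55]]])

```text
time: 4.73
tool_pos: [615.9, -18.6, 172.8]
tcp_rot: [3.14, 0.0, 0.824]
contact_force: [0.3, -3.1, -0.3]
grip_width: 20.3
```

```bash
python3 sw.py 6.5
```

```text
[615.9 -18.6 172.8] [179.9   0.   47.2] ang -133.0 r 69.9 20.278329045849635 [ 0.3 -3.1 -0.3]
-139.5 [610.3 -13. ] row 0.4 -7.9 0.8 turn 6.7
-146.0 [605.5  -6.7] row 1.7 -15.7 0.8 turn 13.2
-152.5 [6.014e+02 2.000e-01] row 4.0 -23.4 0.8 turn 19.7
-159.0 [598.2   7.4] row 7.1 -30.7 0.8 turn 26.2
-165.5 [595.7  15. ] row 11.0 -37.6 0.8 turn 32.7
```

Request:
send_rows(targets=[[[0,0,6.5,0.4,-8,0,0.55],[0,0,13,1.7,-16,0,0.55],[0,0,19.5,4,-23.5,0,0.55],[0,0,26,7,-31,0,0.55],[0,0,32.5,11,-37.5,0,0.55]]])

```text
time: 5.15
tool_pos: [595.2, 15.1, 172.8]
tcp_rot: [3.141, 0.001, 0.257]
contact_force: [-0.9, -3.5, 0.4]
grip_width: 20.4
```

```bash
python3 sw.py 5.0;  python3 -c "
from h import *
for n in M:
    im=capture(n);cv2.imwrite(f'pics/{n}3.png',np.clip(im[:,:,::-1]*1.5,0,255).astype('uint8'))
"
```

```text
[595.2  15.1 172.8] [179.9   0.   14.7] ang -165.7 r 70.5 20.405192326403238 [-0.9 -3.5  0.4]
-170.7 [594.4  21.2] row 0.8 -6.1 0.8 turn 5.4
-175.7 [593.7  27.2] row 1.7 -12.1 0.8 turn 10.4
-180.7 [593.5  33.3] row 3.0 -18.1 0.8 turn 15.4
-185.7 [593.8  39.4] row 4.9 -23.9 0.8 turn 20.4
-190.7 [594.7  45.5] row 7.3 -29.5 0.8 turn 25.4
```

View pics/scene3.png

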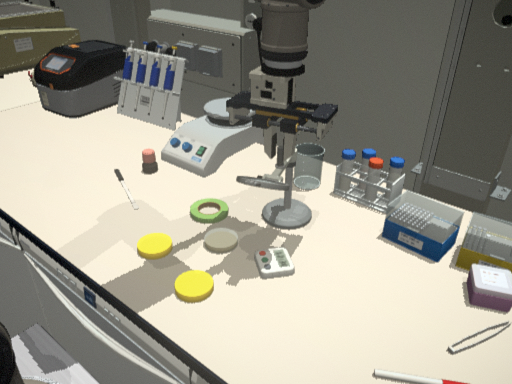

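The arm is following, and the lens is now at scene (265, 183). I'll finish the arc and close to centre the peg.

Request:
send_rows(targets=[[[0,0,5.5,0.6,-7,0,0.55],[0,0,11,1.7,-13,0,0.55],[0,0,17,3.2,-19,0,0.55],[0,0,23,5.5,-26,0,0.55],[0,0,28,8.5,-33,0,0.8]]])

```text
time: 5.67
tool_pos: [595.1, 49.0, 172.8]
tcp_rot: [3.14, 0.001, -0.227]
contact_force: [-0.8, -3.4, 2.1]
grip_width: 17.6
```

Request:
send_rows(targets=[[[0,0,0,0,0,0,1],[0,0,0,0,0,0,1],[0,0,0,0,0,0,1],[0,0,0,0,0,0,1]]])

```text
time: 6.0
tool_pos: [595.2, 49.8, 172.7]
tcp_rot: [-3.141, 0.0, -0.223]
contact_force: [-2.1, 2.2, 1.2]
grip_width: 12.9
```

```bash
python3 sw.py 0.5;  python3 -c "
from h import *
for n in M:
    im=capture(n);cv2.imwrite(f'pics/{n}4.png',np.clip(im[:,:,::-1]*1.5,0,255).astype('uint8'))
"
```

```text
[595.2  49.8 172.7] [-180.     0.   -12.8] ang 165.8 r 70.5 12.917307249001206 [-2.1  2.2  1.2]Traceback (most recent call last):
  File "sw.py", line 11, in <module>
    if a0>0: a=max(a,float(sys.argv[2]))
                           ~~~~~~~~^^^
IndexError: list index out of range
```

View pics/scene4.png

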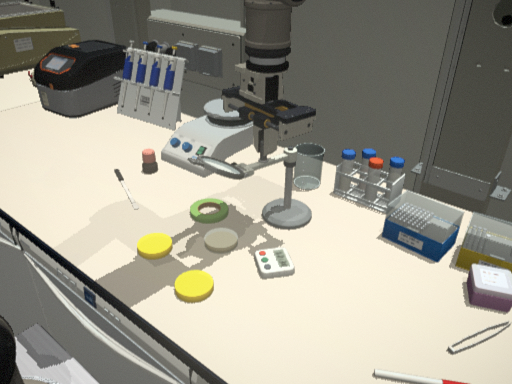

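View pics/top4.png

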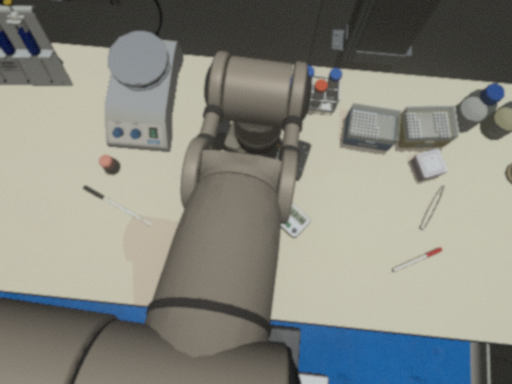

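The scene view shows the lens at (218, 167), over the dish side, and the peg gripped. I'm releasing, lifting, and clearing the view.

Request:
send_rows(targets=[[[0,0,0,0,0,0,-0.5],[0,0,0,0,0,0,-0.5],[0,0,0,0,0,0,-0.5],[0,0,0,0,0,0,-0.5],[0,0,0,0,0,-15,-0.5]]])

```text
time: 6.52
tool_pos: [593.9, 49.4, 185.1]
tcp_rot: [3.14, 0.005, -0.225]
contact_force: [-0.3, 0.1, -0.8]
grip_width: 42.0
```

Request:
send_rows(targets=[[[0,0,0,0,0,-35,-0.5],[0,0,0,0,0,-70,-0.5],[0,0,0,0,0,-100,0],[0,0,0,0,0,-115,0.5],[0,0,0,0,0,-115,1]]])

```text
time: 6.93
tool_pos: [596.9, 49.4, 307.3]
tcp_rot: [-3.14, -0.008, -0.225]
contact_force: [-0.2, 1.0, -0.4]
grip_width: 44.1
```

```bash
python3 -c "
from h import *
plan(430,300,300,-13)
"
```

```text
pos [596.9  49.4 307.3] rpy [-179.93   -0.49  -12.91] total shift [-218.6 -207.     7.3] turn z 0.1 rows 7.92 per row [-27.6 -26.1   0.9] 0.01
```

Request:
send_rows(targets=[[[0,0,0,-25,-25,0,1],[0,0,0,-52,-50,0,1],[0,0,0,-80,-76,0,1],[0,0,0,-108,-102,0,1],[0,0,0,-135,-128,0,1]]])

```text
time: 7.35
tool_pos: [490.7, 205.5, 301.4]
tcp_rot: [3.141, 0.002, -0.226]
contact_force: [0.6, 0.2, 0.3]
grip_width: 11.1
```

Request:
send_rows(targets=[[[0,0,0,-27,-26,0,1],[0,0,0,-54,-52,0,1],[0,0,0,-82,-78,0,1],[0,0,0,-84,-79,0,1]]])

```text
time: 7.68
tool_pos: [424.2, 304.5, 301.7]
tcp_rot: [-3.141, 0.003, -0.22]
contact_force: [-0.0, 0.4, 0.4]
grip_width: 0.2
```

```bash
python3 -c "
from h import *
print(get_obs()['tool_pos'])
for n in M:
    im=capture(n);cv2.imwrite(f'pics/{n}5.png',np.clip(im[:,:,::-1]*1.5,0,255).astype('uint8'))
    for r in place_of('lens_centre',n): print(n,r['conf'],r['location'])
a=cv2.imread('pics/top5.png')[120:270,180:330];cv2.imwrite('pics/t5c.png',cv2.resize(a,(600,600),interpolation=2))
a=cv2.imread('pics/scene5.png')[130:270,140:320];cv2.imwrite('pics/s5c.png',cv2.resize(a,None,fx=4,fy=4,interpolation=2))
"
```

```text
[424.24271295 304.51137653 301.66724844]
scene 0.64 [213.7, 283.3]
scene 0.61 [169.6, 220.6]
top 0.75 [205.7, 239.2]
```

View pics/t5c.png

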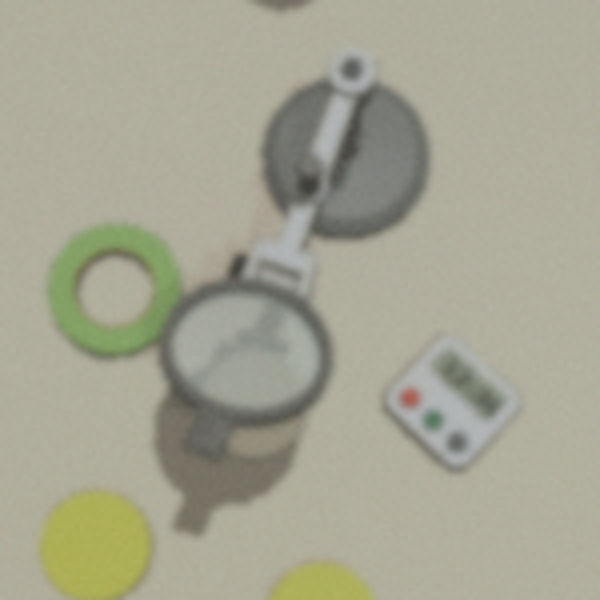

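View pics/s5c.png

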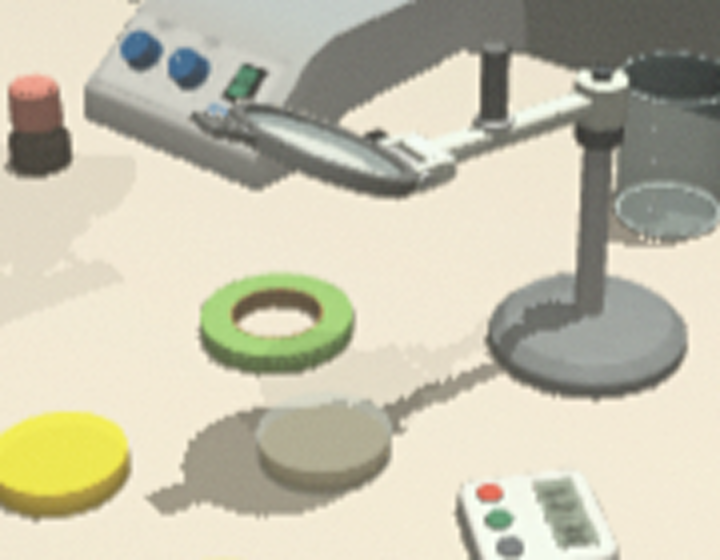

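```bash
cat > fit.py <<'E'
from h import *
def pt(P,a,t,r,u):  # u = mm from pin in lens plane, None->on arm
    d=np.array([np.cos(a),np.sin(a)])
    if u is None: return np.r_[P+r*d,150]
    return np.r_[P+(125+u*np.cos(t))*d,150+u*np.sin(t)]
def run(obs,x0=(np.radians(166),.6)):
    P0=np.array([663.5,32.5])
    def f(x,full=True):
        a,t=x[:2];P=P0+x[2:4]
        out=[]
        for n,kind,c in obs:
            if kind=="cap": q=np.r_[P,157]
            elif kind=="peg": q=np.r_[pt(P,a,t,70,None)[:2],198]
            elif kind=="pegbase": q=np.r_[pt(P,a,t,70,None)[:2],156]
            else: q=pt(P,a,t,0,kind)
            out.append(proj(n,q)-c)
        return np.r_[np.ravel(out),x[2:4]/2]
    r=least_squares(f,[*x0,0,0])
    print("arm deg",np.degrees(r.x[0]).round(2),"tilt",r.x[1].round(3),"dP",r.x[2:].round(1));
    for o,e in zip(obs,r.fun.reshape(-1,2)): print(o,e.round(1))
    L=pt(P0+r.x[2:4],r.x[0],r.x[1],0,50);L0=pt(P0+r.x[2:4],r.x[0],0,0,50)
    print("lens now",L.round(1),"level",L0.round(1))
E
python3 - <<'E'
from fit import *
T=lambda x,y:(x/4+180-.4,y/4+120-.4)
S=lambda x,y:(x/4+140-.4,y/4+130-.4)
run([("top","cap",T(351,68)),("top",50,T(247,353)),("top",119,T(201,457)),("top","peg",T(308,170)),
("scene",50,S(325,148)),("scene",119,S(197,119)),("scene","peg",S(496,49)),("scene","pegbase",S(496,126)),("scene","cap",S(601,77))])
run([("top","cap",T(351,68)),("top",50,T(247,353)),("top",119,T(201,457)),("top","peg",T(308,170))])
E
```

```text
arm deg 166.37 tilt 0.469 dP [-1.8  1.1]
('top', 'cap', (267.35, 136.6)) [-0.1  1.5]
('top', 50, (241.35, 207.85)) [-0.3 -0.4]
('top', 119, (229.85, 233.85)) [ 0.  -0.6]
('top', 'peg', (256.6, 162.1)) [ 0.3 -1.2]
('scene', 50, (220.85, 166.6)) [-0.4 -0. ]
('scene', 119, (188.85, 159.35)) [1.1 0.8]
('scene', 'peg', (263.6, 141.85)) [-0.  -1.1]
('scene', 'pegbase', (263.6, 161.1)) [-0.5 -0.7]
('scene', 'cap', (289.85, 148.85)) [0.2 2.1]
lens now [496.9  73.6 172.6] level [491.6  74.8 150. ]
arm deg 166.44 tilt 0.436 dP [-1.1  0.9]
('top', 'cap', (267.35, 136.6)) [0.1 1.2]
('top', 50, (241.35, 207.85)) [-0.1 -0.3]
('top', 119, (229.85, 233.85)) [0.1 0.1]
('top', 'peg', (256.6, 162.1)) [ 0.4 -1.5]
lens now [496.8  73.3 171.1] level [492.3  74.4 150. ]
```

The arm sits at 166.4° and puts the level lens at about (492, 74.5). The dish is at about (493, 73.5), so no swing correction is needed. Tilt is about 0.45. Next I'm pressing the tab down with shut fingers.

```bash
python3 -c "
from h import *
plan(436,88,230,-13.6)
"
```

```text
pos [428.4 299.7 302. ] rpy [ 1.7994e+02  2.0000e-02 -1.2920e+01] total shift [ 54.8 204.6  72. ] turn z 0.7 rows 5.89 per row [ 9.3 34.8 12.2] 0.12
```

Request:
send_rows(targets=[[[0,0,0.3,9,25,0,1],[0,0,0.6,20,65,0,1],[0,0,0.7,30,105,0,1],[0,0,0.7,40,145,5,1],[0,0,0.7,50,180,15,1]]])

```text
time: 8.3
tool_pos: [437.1, 110.2, 288.2]
tcp_rot: [3.142, -0.002, -0.24]
contact_force: [1.1, -0.8, 0.6]
grip_width: 0.6
```

Request:
send_rows(targets=[[[0,0,0,5,24,15,1],[0,0,0,5,24.5,40,1],[0,0,0,5,24.5,55,1],[0,0,0,5,24.5,55,1]]])

```text
time: 8.63
tool_pos: [434.2, 86.5, 229.7]
tcp_rot: [3.14, 0.006, -0.242]
contact_force: [-0.2, -0.6, 0.3]
grip_width: 0.5
```

```bash
python3 -c "
from h import *
plan(436,88,200,-13.6); print(get_obs()['contact_force'])
for n in M:
    im=capture(n);cv2.imwrite(f'pics/{n}6.png',np.clip(im[:,:,::-1]*1.5,0,255).astype('uint8'))
a=cv2.imread('pics/scene6.png')[90:230,120:300];cv2.imwrite('pics/s6c.png',cv2.resize(a,None,fx=4,fy=4,interpolation=2))
"
```

```text
pos [434.2  86.5 229.7] rpy [179.89   0.34 -13.85] total shift [ 1.4 -1.9 29.7] turn z -0.2 rows 0.78 per row [ 1.8 -2.4 37.9] -0.31
[-0.16131498 -0.55054373  0.25913395]
```

View pics/s6c.png

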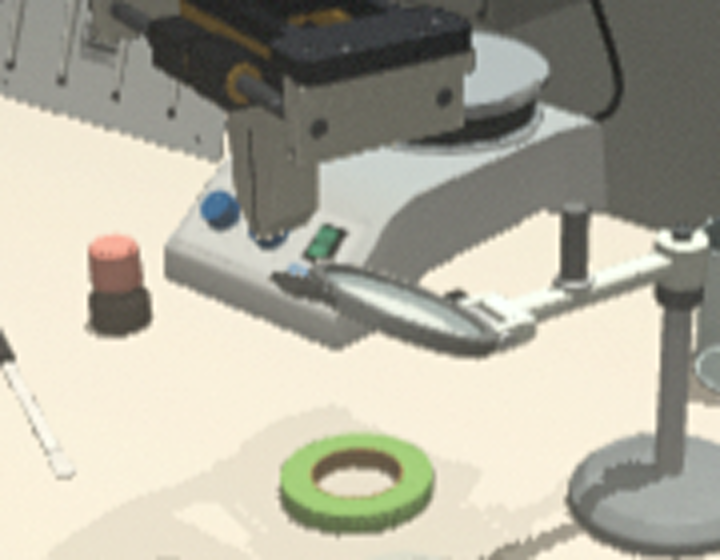

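The fingertip (crop 275, 230) hangs above and just outward of the raised tab (crop 300, 280). I'm descending slowly.

Request:
send_rows(targets=[[[0,0,0,0.5,-0.5,10,1],[0,0,0,1,-1,18,1],[0,0,0,1,-1,24,1],[0,0,0,1,-1,30,1],[0,0,0,1,-1,35,1]]])

```text
time: 9.15
tool_pos: [436.7, 89.7, 197.5]
tcp_rot: [-3.142, 0.0, -0.237]
contact_force: [-1.1, 0.6, 1.8]
grip_width: 0.2
```

```bash
python3 -c "
from h import *
plan(436,88,153,-13.6); print(get_obs()['contact_force'])
for n in ['scene']:
    im=capture(n);cv2.imwrite(f'pics/{n}7.png',np.clip(im[:,:,::-1]*1.5,0,255).astype('uint8'))
a=cv2.imread('pics/scene7.png')[90:230,120:300];cv2.imwrite('pics/s7c.png',cv2.resize(a,None,fx=4,fy=4,interpolation=2))
"
```

```text
pos [436.7  89.7 197.5] rpy [-1.800e+02  2.000e-02 -1.359e+01] total shift [-0.3  1.8 44.5] turn z 0.0 rows 1.17 per row [-0.3  1.5 38. ] 0.01
[-1.13017708  0.60198143  1.75295576]
```

View pics/s7c.png

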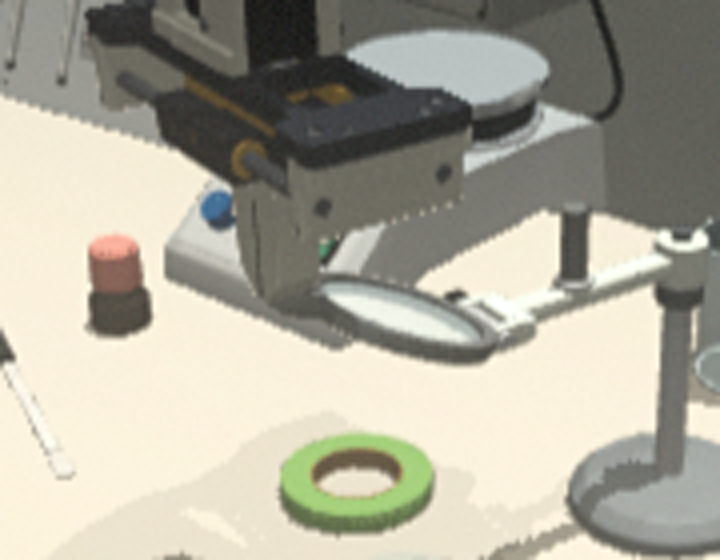

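Contact has begun at 1.8 N up, and the fingertip sits on the tab just outside the ring. I'm continuing down.

Request:
send_rows(targets=[[[0,0,0,-0.5,1,6,1],[0,0,0,-1,1.5,12,1],[0,0,0,-1,1.5,18,1],[0,0,0,-1,1.5,24,1],[0,0,0,-1,1.5,30,1]]])

```text
time: 9.62
tool_pos: [435.6, 88.3, 167.1]
tcp_rot: [3.142, -0.0, -0.237]
contact_force: [-0.6, 0.1, 1.3]
grip_width: 0.6
```

```bash
python3 -c "
from h import *
plan(436,88,153,-13.6); print(get_obs()['contact_force'])
for n in ['scene']:
    im=capture(n);cv2.imwrite(f'pics/{n}8.png',np.clip(im[:,:,::-1]*1.5,0,255).astype('uint8'))
a=cv2.imread('pics/scene8.png')[90:230,120:300];cv2.imwrite('pics/s8c.png',cv2.resize(a,None,fx=4,fy=4,interpolation=2))
"
```

```text
pos [435.6  88.3 167.1] rpy [180.    -0.   -13.61] total shift [ 0.5  0.2 14.1] turn z -0.0 rows 0.37 per row [ 1.3  0.4 38. ] -0.02
[-0.61988495  0.09013374  1.32635585]
```

View pics/s8c.png

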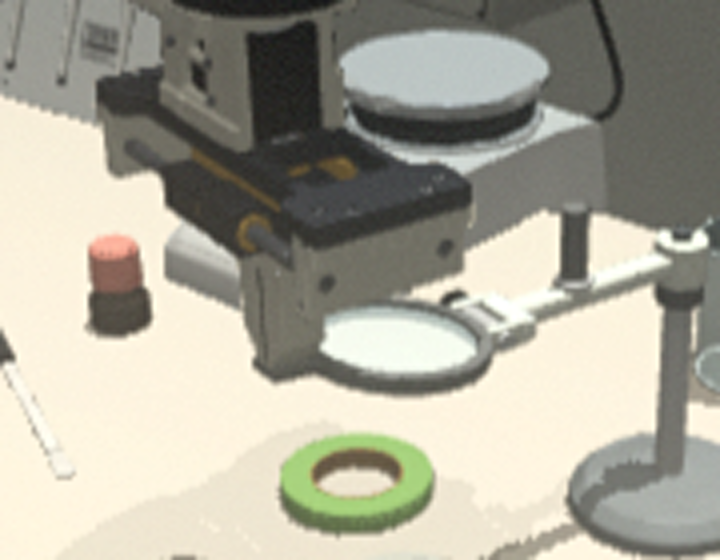

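Request:
send_rows(targets=[[[0,0,0,0.5,0,3,1],[0,0,0,0.5,0,6,1],[0,0,0,0.5,0,9,1],[0,0,0,0.5,0,11.5,1],[0,0,0,0.5,0,11.5,1]]])

```text
time: 10.08
tool_pos: [435.7, 88.2, 155.7]
tcp_rot: [3.141, 0.001, -0.237]
contact_force: [-1.0, 0.3, 0.4]
grip_width: 0.4
```

Request:
send_rows(targets=[[[0,0,0,0,0,1,1],[0,0,0,0,0,1.5,1],[0,0,0,0,0,1.5,1]]])

```text
time: 10.33
tool_pos: [435.8, 88.2, 154.7]
tcp_rot: [-3.142, 0.0, -0.237]
contact_force: [-2.5, -0.2, 1.1]
grip_width: 0.1
```

```bash
python3 -c "
from h import *
plan(436,88,153,-13.6); print(get_obs()['contact_force'])
for n in ['scene']:
    im=capture(n);cv2.imwrite(f'pics/{n}9.png',np.clip(im[:,:,::-1]*1.5,0,255).astype('uint8'))
a=cv2.imread('pics/scene9.png')[90:230,120:300];cv2.imwrite('pics/s9c.png',cv2.resize(a,None,fx=4,fy=4,interpolation=2))
"
```

```text
pos [435.8  88.2 154.7] rpy [-1.800e+02  3.000e-02 -1.361e+01] total shift [0.2 0.2 1.7] turn z -0.0 rows 0.04 per row [ 5.3  4.4 37.4] -0.17
[-2.53811574 -0.2090525   1.07770391]
```

View pics/s9c.png

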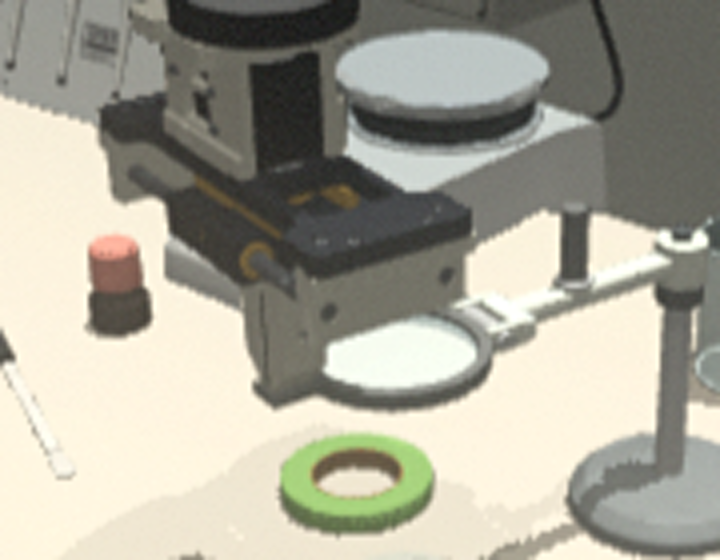

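The lens looks about level. I'm lifting off to inspect before pressing further.

Request:
send_rows(targets=[[[0,0,0,0,0,-20,1],[0,0,0,0,0,-50,1],[0,0,0,0,0,-85,1],[0,0,0,-20,-25,-105,1],[0,0,0,-40,-60,-105,1]]])

```text
time: 10.8
tool_pos: [414.1, 155.3, 264.4]
tcp_rot: [-3.138, -0.01, -0.242]
contact_force: [2.0, 1.1, 0.6]
grip_width: 0.4
```

Request:
send_rows(targets=[[[0,0,0,-10,-38,0,1],[0,0,0,-20,-76,0,1],[0,0,0,-30,-114,0,1],[0,0,0,-40,-150,0,1],[0,0,0,-40,-165,0,1]]])

```text
time: 11.22
tool_pos: [410.5, 330.0, 259.9]
tcp_rot: [-3.139, -0.001, -0.234]
contact_force: [-0.1, -0.8, -0.0]
grip_width: 0.6
```

```bash
python3 -c "
from h import *
print(get_obs()['tool_pos'])
for n in M:
    im=capture(n);cv2.imwrite(f'pics/{n}10.png',np.clip(im[:,:,::-1]*1.5,0,255).astype('uint8'))
    for r in place_of('lens_centre',n): print(n,r['conf'],r['location'],atz(n,r['location'],150))
    for r in regions_of('lens_centre',n):
        ys,xs=np.nonzero(r['region']);print(r['conf'],r['location'],ys.min(),ys.max(),xs.min(),xs.max())
a=cv2.imread('pics/top10.png')[125:260,195:330];cv2.imwrite('pics/t10c.png',cv2.resize(a,(594,594),interpolation=2))
a=cv2.imread('pics/scene10.png')[135:265,165:315];cv2.imwrite('pics/s10c.png',cv2.resize(a,None,fx=4.4,fy=4.4,interpolation=2))
"
```

```text
[410.53938878 329.9693898  259.85399821]
scene 0.71 [178.4, 222.1] [495.6125774   68.94811207 150.        ]
0.58 [180.9, 216.2] 166 192 183 242
top 0.83 [210.0, 242.4] [495.67698114  71.47475948 150.        ]
0.77 [212.4, 240.0] 186 242 220 262
```

View pics/t10c.png

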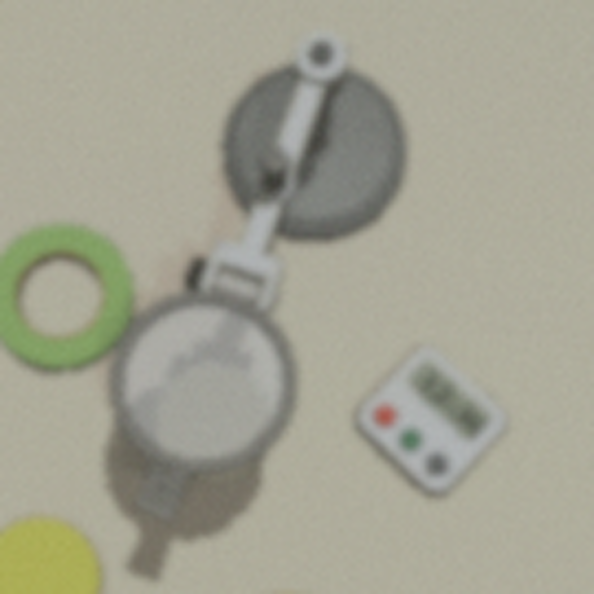

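View pics/s10c.png

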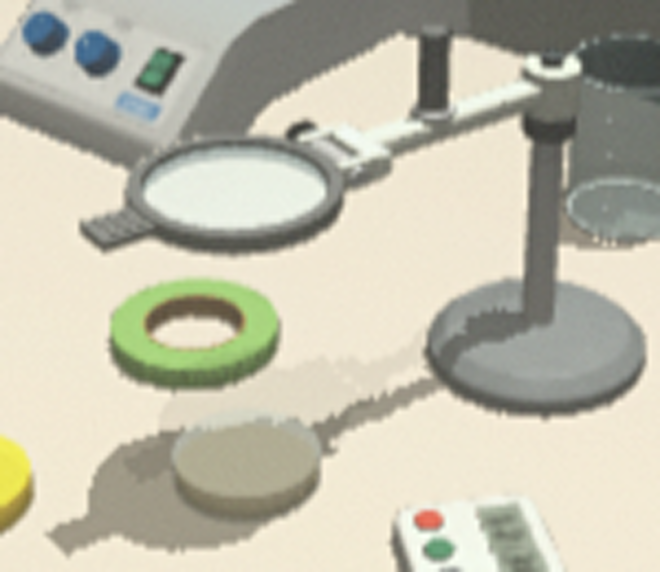

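```bash
python3 - <<'E'
from fit import *
T=lambda x,y:(x/4.4+195-.4,y/4.4+125-.4)
S=lambda x,y:(x/4.4+165-.4,y/4.4+135-.4)
run([("top","cap",T(320,52)),("top",50,T(203,380)),("top",119,T(161,512)),("top","peg",T(272,168)),
("scene",50,S(237,192)),("scene",119,S(94,238)),("scene","peg",S(434,32)),("scene","pegbase",S(434,114)),("scene","cap",S(552,60))],(2.9,0))
# overlays
P=np.array([662.4,33.3]);
def overlay(n,c,t,a=np.radians(166.4)):
    y0,y1,x0,x1=c;im=cv2.imread(f"pics/{n}10.png")[y0:y1,x0:x1];k=6;im=cv2.resize(im,None,fx=k,fy=k,interpolation=2)
    d=np.array([np.cos(a),np.sin(a),0]);s=np.array([-np.sin(a),np.cos(a),0])
    pin=np.r_[P,150]+125*d; rad=np.cos(t)*d+[0,0,np.sin(t)];nn=np.cross(rad,s)*1; nn=nn*np.sign(nn[2])
    def draw(pts,col):
        q=np.array([proj(n,p) for p in pts]);q=(q-[x0,y0]+.5)*k;cv2.polylines(im,[q.round().astype(int)],True,col,1)
    c0=pin+50*rad
    for h,col in((5,(0,0,255)),(-5,(255,0,0))):
        draw([c0+46*(np.cos(u)*rad+np.sin(u)*s)+h*nn for u in np.linspace(0,6.28,80)],col)
    draw([pin+u*rad+v*s+3*nn for u,v in((93,-10),(119,-10),(119,10),(93,10))],(0,255,255))
    return im
for n,c in(("scene",(155,205,175,260)),("top",(175,250,205,275))):
    cv2.imwrite(f"pics/ov_{n}.png",np.hstack([overlay(n,c,t) for t in((-.06,.0) if n=="top" else (0,))]))
E
```

```text
arm deg 166.97 tilt 0.013 dP [-0.9  1.9]
('top', 'cap', (267.32727272727277, 136.4181818181818)) [-0.3  1.3]
('top', 50, (240.73636363636362, 210.96363636363637)) [0.4 0.5]
('top', 119, (231.1909090909091, 240.96363636363637)) [-0.9  0.9]
('top', 'peg', (256.41818181818184, 162.78181818181818)) [ 0.4 -2.3]
('scene', 50, (218.46363636363637, 178.23636363636362)) [ 0.4 -0.3]
('scene', 119, (185.96363636363637, 188.6909090909091)) [0.3 0. ]
('scene', 'peg', (263.23636363636365, 141.87272727272727)) [ 0.6 -1.2]
('scene', 'pegbase', (263.23636363636365, 160.5090909090909)) [ 0.1 -0.3]
('scene', 'cap', (290.05454545454546, 148.23636363636362)) [-0.   2.5]
lens now [492.1  73.8 150.7] level [492.1  73.8 150. ]
```

View pics/ov_scene.png

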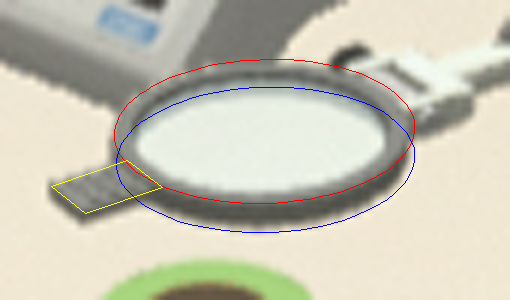

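The lens fit gives a tilt of 0.013 rad and a centre at (492, 74), with the dish at (493, 73.5). The overlay agrees on the tab, the dish hasn't moved, and the robot is clear, so I'm handing in.

```bash
python3 -c "
from h import *
for r in regions_of('petri_dish','scene'):
    c=max(cv2.findContours(r['region'].astype('uint8'),0,1)[0],key=len);e=cv2.fitEllipse(c);print(r['conf'],np.round(e[0],1),atz('scene',e[0][::-1],7).round(1))
print(get_obs()['contact_force'],get_obs()['time']);print(close_job())"
```

```text
0.93 [154.4 246. ] [394.1 161.4   7. ]
0.84 [220.7 240.8] [491.1  73.4   7. ]
0.59 [194.2 285.7] [366.1  19.9   7. ]
[ 0.0264981  -0.1695713  -0.11663246] 11.5667
the job is handed in; nothing more can be done
None
```

The magnifier is set over the beige dish and the job is handed in at 11.6 s; no verdict was reported. I caged the peg, swung the arm about 93° clockwise and pinched the peg to centre it. I then let go, pressed the tab down with shut fingers and moved the robot clear.

- **Centring:** the last fit puts the lens centre at about (492, 74) and the dish at (491–494, 73–74), so they are within roughly 2 mm, about the calibration accuracy.
- **Tilt:** the fit gives about 0.013 rad, tab slightly high. The fingertip height at the last press (154.7 mm, against 153 mm for level) gives about the same. I did not press the last 1–2 mm.
- **Dish and contact:** the dish had not moved between the first and last scene pictures, and the tool force was about zero before hand-in.
- **Small disagreements:** the two fits of the arm angle differed by 0.6° (166.4° and 167.0°), worth about 2 mm at the lens. The post cap and peg top were off by up to 2.5 pixels in the fit. The ring's outline also drew about 1 pixel smaller than my model, probably because its edge is rounded.

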